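# Pack up a dapping block under the bench hold-down clamp

## Robot

A 6-joint arm with a two-finger parallel gripper is mounted at the origin on the work surface. World frame = base frame: x ahead of the robot, y to its left, z up, the work surface at z = 0. Lengths are in m, angles in degrees, forces in N, time in s.
With the tool pointing down it reaches from about 0.35 to 0.925 m from the base axis. Payload 6.4 kg.
Tool frame: the origin (TCP) lies at the centre of the arm's flange, where the gripper is bolted on; the fingertips stand 173 mm ahead of it and the grasp point (between the pads) lies 155 mm ahead of it; z points along the fingers, y is the line along which they close (so a half turn about z gives the same grasp; the last joint's range is limited). The gripper opens to 85 mm and grips with 20 to 120 N. Pads are 22 mm wide; open, the fingers measure 114 mm over their backs; the gripper's body (76 mm by 85 mm) begins 54 mm behind the grasp point. The pads swing forward as they close: fully open they stand 13 mm farther back than shut.
Start: joints at [57.175, 14.043, 89.255, -0, 76.702, -9.975], TCP at [0.252, 0.599, 0.405] pointing down, gripper open.
Joint ranges: [-179.41, 179.41], [-58.25, 129.5], [7.25, 145.43], [-54.29, 234.29], [11.92, 165.04], [-157.13, 157.13]. Speed limits (degrees/s): [147.25, 147.25, 180, 180, 180, 180].

## Interface

Orientations are given as [roll, pitch, yaw] about the fixed x, y, z axes, in that order (R = Rz(yaw) Ry(pitch) Rx(roll)).
In Python, from plant import arm gives the robot as it stands.
- The arm moves only by the tool jog_arm, never from a script. Its argument "motion" is a list of rows, each a list of 2 entries, a list of its own where there are three numbers: the shift along the world's x, y, z each as a share of 0.05 m, from -1 to 1, then the turn, a rotation vector about the world's x, y, z each as a share of 8 degrees, from -1 to 1. In form: [[[x, y, z], [rx, ry, rz]], ...]. A call has 1 to 12 rows; each row shifts and turns the commanded pose from where the row before left it; what a row does not reach is not made up. A row lasts 1/8 s, in which the tool goes at most 62.5 mm and 10.7 degrees, less where a joint would pass 70% of its speed; a pose out of reach is approached as far as the arm can. A call with a number of a shift or a turn outside -1 to 1 is refused whole. A call with a gripper value outside its range is refused whole. "gripper" is the gripper command: -1 is fully open, 1 is shut, values between are in proportion, set as the call begins (left out, the last holds). The fingers move at their own pace and stop on an object; "squeeze" is the grip in N (left out, the last holds). Time passes only in rows, so rows that do not move let the fingers close. It gives the time, the measured TCP pose, the force, the opening and the grip force at its end, in the units of the state.
- arm.read_state(): the state, without advancing time (a new reading comes with each control period).
- arm.snapshot(name): name is "side" or "top" or "wrist"; returns the picture (480x640x3 uint8, blue, green, red); there is no depth.
- arm.camera_params(name): a dict with "fx", "fy", "cx", "cy" (pixels), "cam_to_world" (4x4, takes a point from camera to world coordinates); the wrist camera has in their place "T_tool_cam" (4x4, takes a point from camera to tool coordinates, whose origin is the TCP and whose axes are the flange's). Camera axes: x right, y up, looking along -z (the intrinsics and any distortion apply to the point x, -y, -z); pixel columns grow to the right and rows downward; lengths in m; the calibration is good to about 2 mm. A picture is of the moment at which its call begins: read the wrist's pose just before it. camera_params takes no time and is no camera call.
- arm.sign_off(): hands the job in; it is judged then, once.
The state is a dict: "clock": time; "qpos": joint angles; "dq": joint speeds; "tau": joint torques, N m; "position": TCP position; "tcp_rot": TCP orientation; "ft_force": force on the tool from outside, world axes, zero at the start; "ft_torque": the same for the moment, N m; "grip_width": finger opening in m; "grip_force": force on a finger pad.
Only numpy, scipy, OpenCV 4.12 (cv2) and the standard library are available. Lean on these libraries where they do the work, as an engineer would, in place of code of your own. Each camera call takes 0.05 s, during which the arm holds its last target. There are 200 camera calls.

## Task

Drop the steel dapping block fully home into the pocket of the hold-down clamp, then, with the clamp's lever still up, lay brass shims flat on the block, one centred on another, just enough of them to close the gap so that the lever, swung over, bears on the stack while about level (within 4 degrees, neither drooping nor cocked up). Finish while holding: keep pressing the lever's handle down with the gripper so that the stack is held tight, and let go of nothing at the end. Leave the other things on the bench alone.

Things in the scene. Friction and masses are not known exactly. Their poses are not given: they have to be found in the camera images.
- base: dark steel base of the hold-down clamp, fixed to the table: a 70 x 70 x 20 mm block with a square pocket in its top, and a 36 mm square sleeve 44 mm tall that holds the clamp's post. Origin: centre of the pocket, at table height. Its +x axis points horizontally from the pocket to the post, 90 mm away; its z is up
- pocket (a point): centre of the pocket's floor, 8 mm above the table; the pocket is 44 x 44 mm, square with the base, 12 mm deep with a 3 mm chamfer (its rim is 20 mm above the table)
- pivot (a point): the lever's hinge line at the top of the steel post, over the sleeve, 90 mm from the pocket's centre along the base's +x; the hinge line runs along the base's y. The post is fixed, but its height differs from one start to the next: the pivot lies 76 to 90 mm above the table
- lever (a joint): lever angle, rad: 0 level, pointing from the pivot over the pocket (base -x); grows as its end rises, 1.57 upright; starts leaning back at 1.7 to 1.95. End stops -0.14 (drooping, where it stops if shims are too few) and 2.05. Stiff hinge (0.22 N m) stays where left. Bar 18 mm wide, 16 thick, centred on the pivot line, 170 long
- foot (a point): lowest point, when the lever is level, of the round-ended foot (16 mm across) under the lever: 90 mm from the pivot along the lever and 22 mm below the lever's centre line. With the lever level it is over the middle of the pocket, 22 mm below the pivot's height
- handle (a point): middle of the top face (the face that looks up when the lever is level) of the lever's dark wooden handle, 142 mm from the pivot and 8 mm above the lever's centre line; the handle is 55 mm long along the lever, 24 mm wide, 16 mm thick
- block_c (a point): centre of the loose steel dapping block, 40 x 40 mm square and 36 mm tall with round dimples on its four sides; the centre is 18 mm above its underside. About 0.4 kg. It fits the pocket in any of the four quarter turns; seated, its top is 44 mm above the table
- shim1_c (a point): centre of a loose plain brass shim, a flat rectangular plate 40 (its x) x 26 (its y) x 10 mm (its z) lying flat; three alike, 88 g each, not all of them are needed
- shim2_c (a point): centre of a loose plain brass shim, a flat rectangular plate 40 (its x) x 26 (its y) x 10 mm (its z) lying flat; three alike, 88 g each, not all of them are needed
- shim3_c (a point): centre of a loose plain brass shim, a flat rectangular plate 40 (its x) x 26 (its y) x 10 mm (its z) lying flat; three alike, 88 g each, not all of them are needed
- blank_c (a point): bystander: round brass disc 36 mm across, 10 mm thick (not a shim); centre
- mug_c (a point): bystander: white mug, 80 mm across, 85 mm tall; half-way up
- jar_c (a point): bystander: small earthenware jar with blue cap, 60 mm across and tall; half-way up
- charcoal_c (a point): bystander: dark soldering disc 100 mm across, 24 mm tall; centre
- hammer_c (a point): bystander: small hammer lying at the back, 240 mm long; middle
- graver_c (a point): bystander: wood-handled hand tool 180 mm long, lying near the robot; middle
Not all that is in view belongs to the job. What is shaped like the part that bears shim1_c but green is not meant. Leave any purple look-alike of the part that bears shim2_c alone.

How it is judged (in metres and radians):
On the way, in this order (a step that is already met when the one before it is completed fails the run):
1. the block sits fully home in the pocket, lever still up (horizontal distance between block_c and pocket below 0.004 m and z of block_c in the frame of pocket between 0.015 and 0.0205 m and angle between block_c's own z axis and vertical below 0.06 rad and value of joint lever above 1.2 rad), for 0.2 s.
2. at least one shim lies flat on the seated block, let go, with the lever still up (all of step 1 and ((horizontal distance between shim1_c and block_c below 0.013 m and z of shim1_c in the frame of block_c between 0.02 and 0.0255 m and angle between shim1_c's own z axis and vertical below 0.1 rad and contact force between the fingers and shim1 below 0.1 N) or (horizontal distance between shim2_c and block_c below 0.013 m and z of shim2_c in the frame of block_c between 0.02 and 0.0255 m and angle between shim2_c's own z axis and vertical below 0.1 rad and contact force between the fingers and shim2 below 0.1 N) or (horizontal distance between shim3_c and block_c below 0.013 m and z of shim3_c in the frame of block_c between 0.02 and 0.0255 m and angle between shim3_c's own z axis and vertical below 0.1 rad and contact force between the fingers and shim3 below 0.1 N))), for 0.2 s.
At the end, for the whole second after the job is handed in: Block home in the pocket (within 4 mm, upright); lever still and within 0.075 rad of level; its foot presses over 3 N on a shim lying flat (0.1 rad) within 13 mm of the block's centre; the fingers press the lever with over 3 N and touch neither shims nor block (horizontal distance between block_c and pocket below 0.004 m and z of block_c in the frame of pocket between 0.015 and 0.0205 m and angle between block_c's own z axis and vertical below 0.06 rad and value of joint lever between -0.075 and 0.075 rad and velocity of joint lever between -0.1 and 0.1 rad/s and contact force between the fingers and lever above 3 N and ((contact force between lever and shim1 above 3 N and horizontal distance between shim1_c and block_c below 0.013 m and z of shim1_c in the frame of block_c above 0.02 m and angle between shim1_c's own z axis and vertical below 0.1 rad) or (contact force between lever and shim2 above 3 N and horizontal distance between shim2_c and block_c below 0.013 m and z of shim2_c in the frame of block_c above 0.02 m and angle between shim2_c's own z axis and vertical below 0.1 rad) or (contact force between lever and shim3 above 3 N and horizontal distance between shim3_c and block_c below 0.013 m and z of shim3_c in the frame of block_c above 0.02 m and angle between shim3_c's own z axis and vertical below 0.1 rad)) and contact force between the fingers and shim1 below 0.5 N and contact force between the fingers and shim2 below 0.5 N and contact force between the fingers and shim3 below 0.5 N and contact force between the fingers and block below 0.5 N); the arm keeps its last pose, push and grip.
It fails at once if a bystander is moved by more than 30 mm (distance of any of blank_c, mug_c, jar_c, charcoal_c, hammer_c, graver_c from where it was at the start of the episode above 0.03 m).
It also fails if it takes over 72 s, if anything falls off the work surface, if the arm or the gripper's body presses on something with over 40 N, if the wrist force passes 120 N, or if a joint passes its speed limit or range.

## Working session

There is one attempt and no reset: what is moved stays moved. The work goes in short steps, Python scripts to look and compute and a tool call to move; the robot and the scene stay as the last step left them, time stands still between calls to the robot, and variables do not carry over. Pictures are saved under pics/ and viewed, at most 10 in all, crops included, and the job is handed in when it is done.

Besides the shell and the picture viewer there is one more tool, called as name([rows], argument=value, ...), one row to a line, values as JSON. jog_arm: Moves the arm, as the interface text tells. Shift numbers are shares of 0.05 m and turn numbers shares of 8 degrees, none past 1 either way. Its arguments: {"type":"object","properties":{"motion":{"type":"array","items":{"type":"array"}},"gripper":{"type":"number"},"squeeze":{"type":"number"}},"required":["motion"]}

```bash
mkdir -p pics; ls; python3 - <<'E'
from plant import arm
import cv2,numpy as np
np.set_printoptions(precision=4,suppress=True)
for n in("side","top"):
    cv2.imwrite(f"pics/{n}0.png",arm.snapshot(n)); print(arm.camera_params(n))
print(arm.camera_params("wrist")); print(arm.read_state())
E
```

```text
pics
{'fx': 554.3993106416974, 'fy': 554.3993106416974, 'cx': 314.95632864033894, 'cy': 247.39463559216907, 'cam_to_world': array([[ 0.9632,  0.1207, -0.2401,  0.3213],
       [-0.2682,  0.4868, -0.8313, -0.8005],
       [ 0.0165,  0.8651,  0.5013,  0.6281],
       [ 0.    ,  0.    ,  0.    ,  1.    ]])}
{'fx': 547.1597084161353, 'fy': 547.1597084161353, 'cx': 314.9318911715222, 'cy': 239.92555367371097, 'cam_to_world': array([[-0.0276,  0.977 , -0.2116,  0.2786],
       [-0.9996, -0.0283, -0.0003,  0.0742],
       [-0.0063,  0.2116,  0.9773,  1.3679],
       [ 0.    ,  0.    ,  0.    ,  1.    ]])}
{'fx': 391.52716041298174, 'fy': 391.52716041298174, 'cx': 316.30987239510745, 'cy': 241.4258223563069, 'T_tool_cam': array([[-0.0006,  0.9662,  0.2579,  0.0658],
       [ 1.    ,  0.0006, -0.0001,  0.0006],
       [-0.0003,  0.2579, -0.9662,  0.031 ],
       [ 0.    ,  0.    ,  0.    ,  1.    ]])}
{'clock': 0.1, 'qpos': array([57.1764, 14.0798, 89.3195,  0.0006, 76.7017, -9.975 ]), 'dq': array([ 0.0315, -0.008 , -0.1301,  0.1087, -0.1114,  0.0022]), 'tau': array([ -0.0001, -43.067 , -32.7129,  -0.0001,   0.0029,  -0.    ]), 'position': array([0.2523, 0.5988, 0.4037]), 'tcp_rot': array([-179.9007,   -0.0181,  157.1512]), 'ft_force': array([ 0.3605, -0.0535, -0.37  ]), 'ft_torque': array([ 0.0418,  0.0286, -0.061 ]), 'grip_force': 0.0, 'grip_width': 0.085458945031258}
```

View pics/top0.png

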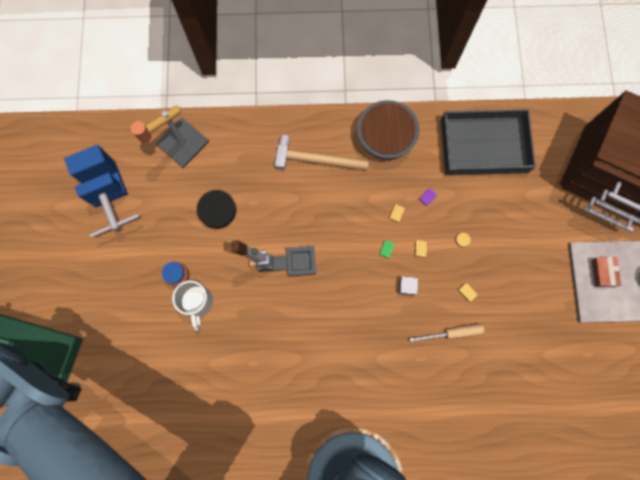

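View pics/side0.png

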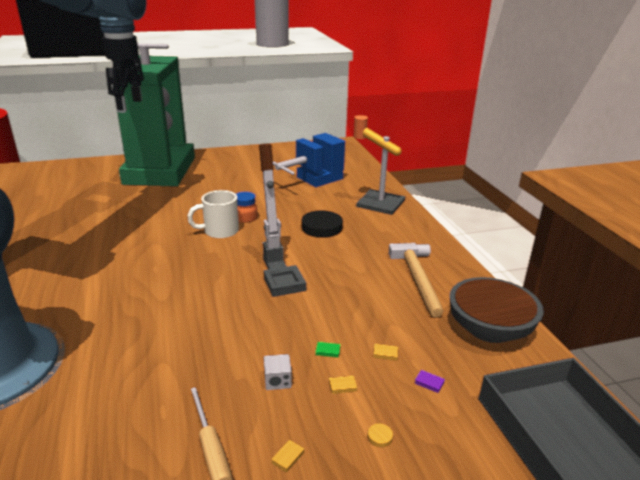

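Candidates in the top view are brass plates at (398,213), (421,248) and (468,292). The green (387,249) and purple (428,197) plates are decoys, and the round disc (463,240) is a bystander. The three plain brass rectangles fit the description. The block is at (409,286), the pocket at (300,261) and the post at about (262,262). Next I'll measure these and make one enlarged crop to confirm.

```bash
cat > h.py <<'E'
import cv2,numpy as np
from plant import arm
from scipy.spatial.transform import Rotation as R
np.set_printoptions(precision=4,suppress=True)
def cam(n,s=None):
    p=arm.camera_params(n)
    if n=="wrist":
        s=s or arm.read_state(); T=np.eye(4)
        T[:3,:3]=R.from_euler('xyz',s["tcp_rot"],degrees=True).as_matrix(); T[:3,3]=s["position"]
        M=T@p["T_tool_cam"]
    else: M=p["cam_to_world"]
    return p,M
def unproj(pts,z,pm):
    p,M=pm; pts=np.atleast_2d(np.asarray(pts,float))
    d=np.c_[(pts[:,0]-p["cx"])/p["fx"],-(pts[:,1]-p["cy"])/p["fy"],-np.ones(len(pts))]@M[:3,:3].T
    return M[:3,3]+d*((z-M[2,3])/d[:,2])[:,None]
def proj(P,pm):
    p,M=pm; c=(np.atleast_2d(P)-M[:3,3])@M[:3,:3]
    return np.c_[p["cx"]-p["fx"]*c[:,0]/c[:,2],p["cy"]+p["fy"]*c[:,1]/c[:,2]]
def rects(mask,z,pm,amin=60):
    out=[]
    for c in cv2.findContours(mask,cv2.RETR_EXTERNAL,cv2.CHAIN_APPROX_NONE)[0]:
        if cv2.contourArea(c)<amin: continue
        W=unproj(c[:,0],z,pm)[:,:2]
        (x,y),(w,h),a=cv2.minAreaRect((W*1e3).astype(np.float32))
        if w<h: w,h,a=h,w,a+90
        m=cv2.moments(c); out.append((np.round([m['m10']/m['m00'],m['m01']/m['m00']],1),np.round([x,y],1),np.round([w,h],1),round((a+90)%180-90,1)))
    return out
E
python3 - <<'E'
from h import *
im=cv2.imread("pics/top0.png"); pm=cam("top")
hsv=cv2.cvtColor(im,cv2.COLOR_BGR2HSV)
m=cv2.inRange(hsv,(18,120,150),(32,255,255)); m[:180]=0;m[320:]=0
for r in rects(m,.01,pm): print("brass",r)
m=cv2.inRange(hsv,(0,0,150),(180,60,255)); m[:265]=0;m[310:]=0;m[:,:380]=0
for r in rects(m,.036,pm): print("block",r)
print("pocket",unproj([[300,261]],.02,pm))
a=cv2.resize(im[185:305,365:485],(480,480),interpolation=3);b=cv2.resize(im[225:285,220:320],(800,480),interpolation=3)[:,:]
b=cv2.resize(b,(320,192)); 
c=np.zeros((480,800,3),np.uint8);c[:,:480]=a
c[:192,480:]=b
s=cv2.imread("pics/side0.png")[135:300,225:320]; s=cv2.resize(s,(165,286)); c[194:480,480:645]=s
cv2.imwrite("pics/crop1.png",c)
E
```

```text
brass (array([467.5, 292. ]), array([ 429.1, -300.3]), array([41.2, 27.5]), 36.0)
brass (array([420.7, 248.2]), array([ 543.9, -192.8]), array([40.9, 25.3]), -3.8)
brass (array([462.9, 239.5]), array([ 563.6, -300.1]), array([31.8, 31.7]), 41.0)
brass (array([396.6, 212.9]), array([ 637.8, -136.4]), array([39.6, 25.5]), -24.5)
block (array([409. , 284.9]), array([ 447.8, -152. ]), array([41.4, 40.5]), -8.1)
block (array([608.6, 289.3]), array([ 429.4, -637.9]), array([160.2, 107.7]), 88.4)
pocket [[0.5177 0.1134 0.02  ]]
```

View pics/crop1.png

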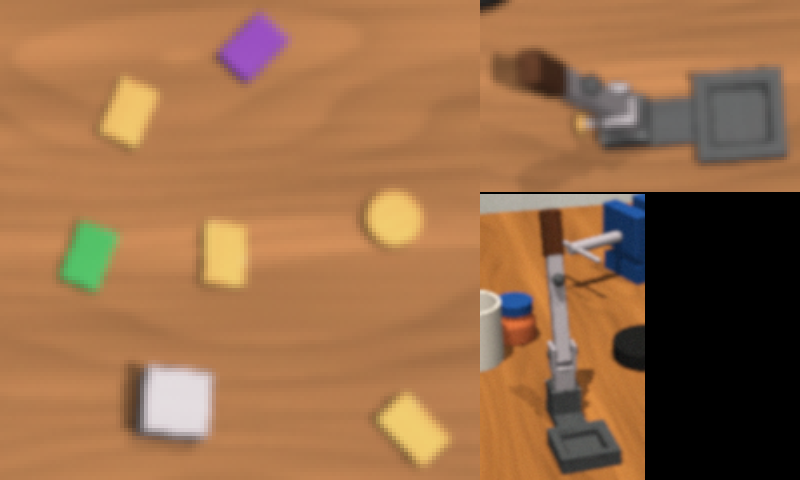

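The crop confirms the three plain brass plates and shows the clamp with the pocket to the right of the post. I'll move towards the pocket for a near look.

jog_arm([
  [[0,-0.5,0.5],[0,0,0.238]],
  [[0.2,-0.9,0.5],[0,0,0.238]],
  [[0.3,-0.95,0],[0,0,0.238]],
  [[0.4,-1,0],[0,0,0.238]],
  [[0.4,-1,0],[0,0,0.238]],
  [[0.5,-1,0],[0,0,0.238]],
  [[0.6,-1,0],[0,0,0.238]],
  [[0.6,-1,0],[0,0,0.238]],
  [[0.6,-1,0],[0,0,0.238]],
  [[0.6,-1,0],[0,0,0.238]],
  [[0.5,-1,-0.2],[0,0,0.238]],
  [[0.3,-0.45,-0.2],[0,0,0.238]],
])

```text
clock: 1.6
position: [0.5031, 0.0565, 0.4341]
tcp_rot: [-180.0, -0.0, 179.9]
ft_force: [-0.2, 0.0, 1.1]
grip_width: 0.0857
grip_force: 0.0
```

jog_arm([
  [[0,0,0],[0,0,0]],
  [[0,0,0],[0,0,0]],
], gripper=-0.4)

```text
clock: 1.85
position: [0.5021, 0.0596, 0.4347]
tcp_rot: [180.0, -0.0, -180.0]
ft_force: [-0.4, 0.8, 1.1]
grip_width: 0.06
grip_force: 0.0
```

```bash
python3 - <<'E'
from h import *
import pickle
s=arm.read_state(); im=arm.snapshot("wrist"); cv2.imwrite("pics/w1.png",im); pickle.dump(s,open("pics/w1.pkl","wb"))
print(s["clock"],s["position"],s["tcp_rot"],s["grip_width"])
E
```

```text
1.85 [0.5021 0.0596 0.4347] [ 179.9785   -0.0254 -179.9925] 0.0600242429210873
```

View pics/w1.png

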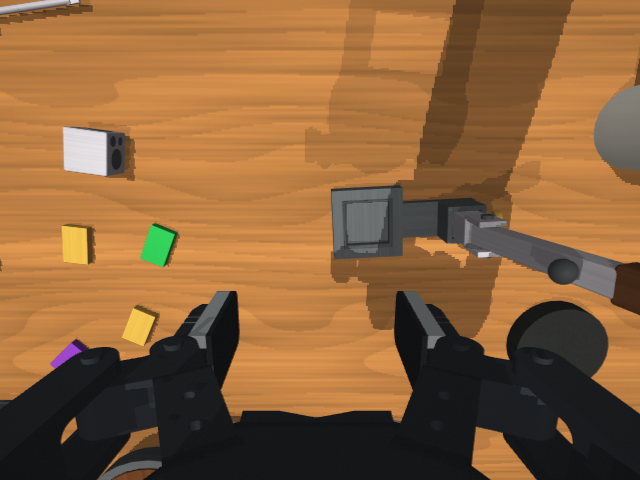

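```bash
python3 - <<'E'
from h import *
import pickle
im=cv2.imread("pics/w1.png"); s=pickle.load(open("pics/w1.pkl","rb")); pm=cam("wrist",s)
c=cv2.resize(im[175:275,325:525],(800,400),interpolation=cv2.INTER_NEAREST)
sd=cv2.imread("pics/side0.png")[230:300,240:320]
c2=cv2.resize(im[225:325,520:640],(240,200)); s2=cv2.resize(sd,(229,200),interpolation=3)
o=np.zeros((600,800,3),np.uint8); o[:400]=c; o[400:,:240]=c2; o[400:,250:479]=s2
cv2.imwrite("pics/crop2.png",o)
hsv=cv2.cvtColor(im,cv2.COLOR_BGR2HSV)
m=cv2.inRange(hsv,(18,120,130),(32,255,255));
for r in rects(m,.01,pm): print("brass",r)
m=cv2.inRange(hsv,(0,0,150),(180,60,255)); m[:,140:]=0
for r in rects(m,.036,pm): print("block",r)
for c in ([332,190],[401,186],[403,256],[333,259]): print(unproj([c],.02,pm))
E
```

```text
brass (array([138.1, 326.7]), array([ 639.1, -136.3]), array([39.8, 25.6]), -25.3)
brass (array([ 74.6, 244.5]), array([ 545. , -191.3]), array([39.6, 25.8]), -7.5)
block (array([ 84.7, 150.9]), array([ 449.1, -151.4]), array([39.3, 38.9]), -7.9)
block (array([30.8,  4.7]), array([ 329.2, -175.7]), array([59. ,  3.9]), -82.7)
[[0.4867 0.076  0.02  ]]
[[0.4829 0.1434 0.02  ]]
[[0.5544 0.1494 0.02  ]]
[[0.5576 0.0778 0.02  ]]
```

View pics/crop2.png

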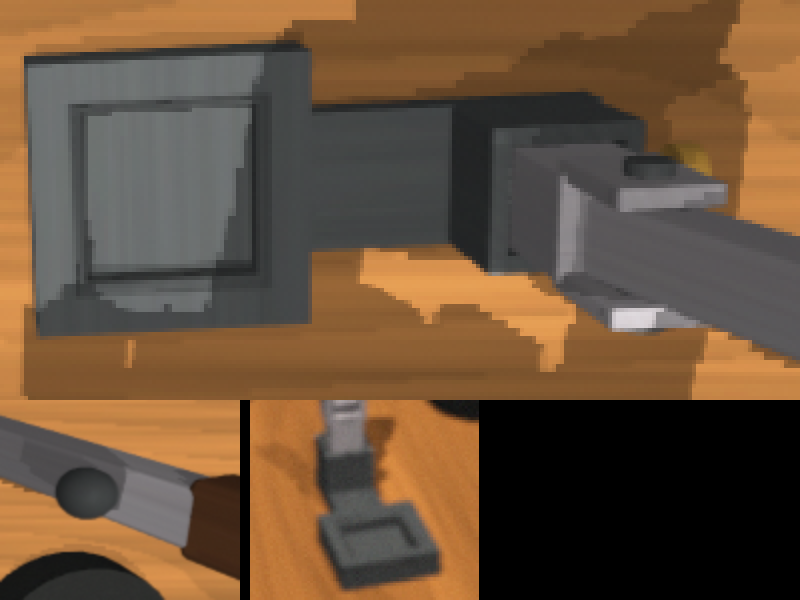

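```bash
python3 - <<'E'
from h import *
import pickle
from scipy.optimize import least_squares
s=pickle.load(open("pics/w1.pkl","rb")); pm=cam("wrist",s)
o=np.array([325,175])
C=np.array([[25,58],[310,48],[310,323],[38,335],[70,105],[270,93],[270,290],[75,295],[88,108],[254,98],[257,270],[91,277]])/4+o
sq=np.array([[-1,1],[1,1],[1,-1],[-1,-1]])
P=np.r_[np.c_[sq*.035,np.full(4,.02)],np.c_[sq*.025,np.full(4,.02)],np.c_[sq*.022,np.full(4,.008)]]
def W(q,P):
    c,t=np.cos(q[2]),np.sin(q[2]); return np.c_[q[0]+c*P[:,0]-t*P[:,1],q[1]+t*P[:,0]+c*P[:,1],P[:,2]]
f=lambda q:(proj(W(q,P),pm)-C).ravel()
r=least_squares(f,[.52,.113,1.57],x_scale=[.01,.01,.1],loss='soft_l1'); print(r.x[:2],np.degrees(r.x[2]),f(r.x).reshape(-1,2).round(1).tolist())
# block from top-face corners
im=cv2.imread("pics/w1.png")
hsv=cv2.cvtColor(im,cv2.COLOR_BGR2HSV); m=cv2.inRange(hsv,(0,0,150),(180,60,255)); m[:,140:]=0;m[:100]=0
c=max(cv2.findContours(m,0,1)[0],key=cv2.contourArea)
a=cv2.approxPolyDP(c,4,True)[:,0]; print(a.tolist(),unproj(a,.036,pm)[:,:2].tolist())
# sleeve top corners z=.044 and pin head
for px in ([490,130],[640,122],[490,270]): print(unproj(np.array([px])/4+o,.044,pm), )
for h in (.076,.083,.09):
  print(h,proj(W(r.x,np.array([[.09,y,h] for y in(.012,.016,.02)])),pm).round(1).tolist())
E
```

```text
[0.5211 0.1126] 92.80869887922539 [[0.7, 1.6], [0.9, 0.6], [0.4, 0.2], [0.1, 0.4], [-0.1, -0.5], [0.7, 0.0], [0.6, -0.5], [0.3, 0.6], [-2.3, -0.3], [-0.5, 0.0], [-1.2, -1.2], [-1.8, -0.9]]
[[63, 127], [64, 169], [105, 175], [106, 133]] [[0.4277559126237769, -0.16757354271644548], [0.46507840907643166, -0.1728845039530012], [0.47059719218628615, -0.13571958649607338], [0.43298324603562144, -0.1295693799871518]]
[[0.4999 0.1826 0.044 ]]
[[0.4981 0.2172 0.044 ]]
[[0.5336 0.1855 0.044 ]]
0.076 [[481.9, 219.5], [482.1, 214.9], [482.4, 210.3]]
0.083 [[485.3, 221.2], [485.6, 216.6], [485.9, 211.8]]
0.09 [[488.9, 223.0], [489.2, 218.2], [489.5, 213.4]]
```

The crop shows the base's top corners, the pocket's rim and floor, and the pin head at about (487,217). The fit gives the base at (0.521,0.113) with yaw 92.8°, and the block at (0.449,-0.151) with yaw -8°. Now the block.

jog_arm([
  [[-0.21,-0.84,-0.4],[0,0,-0.2]],
  [[-0.21,-0.84,-0.6],[0,0,-0.2]],
  [[-0.21,-0.84,-0.7],[0,0,-0.2]],
  [[-0.21,-0.84,-0.7],[0,0,-0.2]],
  [[-0.21,-0.85,-0.6],[0,0,-0.21]],
  [[0,0,0],[0,0,0]],
  [[0,0,0],[0,0,0]],
])

```text
clock: 2.78
position: [0.4503, -0.1507, 0.2856]
tcp_rot: [-180.0, 0.1, 172.0]
ft_force: [-0.4, 0.3, 0.0]
grip_width: 0.06
grip_force: 0.0
```

```bash
python3 - <<'E'
from h import *
s=arm.read_state(); im=arm.snapshot("wrist"); cv2.imwrite("pics/w2.png",im); pm=cam("wrist",s)
print(s["clock"],s["position"],s["tcp_rot"],s["grip_width"])
hsv=cv2.cvtColor(im,cv2.COLOR_BGR2HSV); m=cv2.inRange(hsv,(0,0,150),(180,60,255))
for c in cv2.findContours(m,0,1)[0]:
    if cv2.contourArea(c)<600: continue
    a=cv2.approxPolyDP(c,6,True)[:,0]; w=unproj(a,.036,pm)[:,:2]; print(a.tolist(),w.round(4).tolist(),w.mean(0))
E
```

```text
2.775 [ 0.4503 -0.1507  0.2856] [-179.987     0.0786  171.9842] 0.06003501303950205
[[346, 219], [279, 219], [282, 276], [318, 276], [305, 273], [314, 269], [306, 266], [346, 264]] [[0.4329, -0.1304], [0.4276, -0.1682], [0.4618, -0.1721], [0.4647, -0.151], [0.4618, -0.1583], [0.4601, -0.1527], [0.4576, -0.1571], [0.4597, -0.1337]] [ 0.4533 -0.1529]
[[282, 11], [130, 60], [282, 19]] [[0.3234, -0.1493], [0.3347, -0.2303], [0.3269, -0.1499]] [ 0.3283 -0.1765]
```

jog_arm([
  [[0,-0.02,-0.8],[0,0,0]],
  [[0,0,-0.8],[0,0,0]],
  [[0,0,-0.38],[0,0,0]],
  [[0,0,0],[0,0,0]],
])

```text
clock: 3.32
position: [0.4501, -0.1512, 0.1854]
tcp_rot: [180.0, -0.1, 172.0]
ft_force: [-0.3, 0.6, 0.3]
grip_width: 0.0597
grip_force: 0.0
```

jog_arm([
  [[0,0,0],[0,0,0]],
  [[0,0,0],[0,0,0]],
  [[0,0,0],[0,0,0]],
  [[0,0,0],[0,0,0]],
], gripper=1, squeeze=60)

```text
clock: 3.82
position: [0.451, -0.1527, 0.1877]
tcp_rot: [-180.0, 0.2, 171.9]
ft_force: [0.8, 2.7, 7.1]
grip_width: 0.0386
grip_force: 62.5
```

jog_arm([
  [[0,0,0.6],[0,0,0]],
  [[0,0,1.0],[0,0,0]],
  [[0.2,0.7,0],[0,0,0.2]],
  [[0.24,0.9,0],[0,0,0.23]],
  [[0.24,0.9,0],[0,0,0.23]],
  [[0.24,0.9,0],[0,0,0.23]],
  [[0.24,0.9,0],[0,0,0.23]],
  [[0.24,0.9,0],[0,0,0.23]],
  [[0,0.1,0],[0,0,0]],
  [[0,0,0],[0,0,0]],
  [[0,0,0],[0,0,0]],
])

```text
clock: 5.2
position: [0.5195, 0.1117, 0.2654]
tcp_rot: [-180.0, -0.0, -177.3]
ft_force: [0.4, -0.7, -5.3]
grip_width: 0.0388
grip_force: 63.2
```

```bash
python3 - <<'E'
from h import *
import pickle
s=arm.read_state(); im=arm.snapshot("wrist"); cv2.imwrite("pics/w3.png",im); pickle.dump(s,open("pics/w3.pkl","wb"))
print(s["clock"],s["position"],s["tcp_rot"],s["grip_width"],s["grip_force"])
E
```

```text
5.2 [0.5195 0.1117 0.2654] [-179.9883   -0.0499 -177.3498] 0.0388047562893079 63.188849687576294
```

View pics/w3.png

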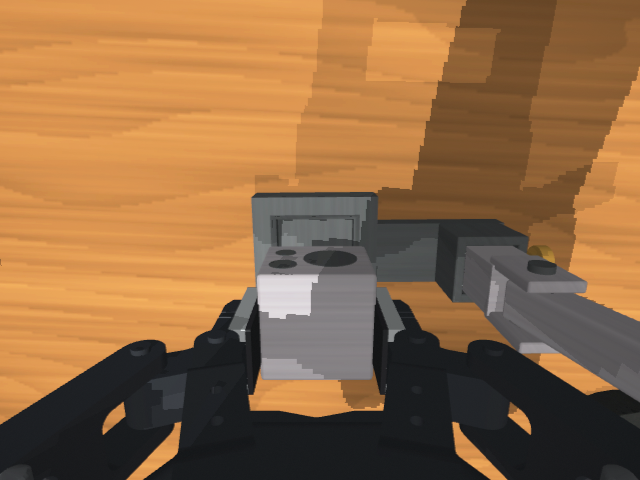

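```bash
python3 - <<'E'
from h import *
import pickle
from scipy.optimize import least_squares
s=pickle.load(open("pics/w3.pkl","rb")); pm=cam("wrist",s)
print("blk top corners",unproj([[259,275],[375,275],[375.5,379.5],[262,379.5]],.114,pm))
print("base near corners",unproj([[252.5,195.5],[377.5,193]],.02,pm))
s1=pickle.load(open("pics/w1.pkl","rb")); p1=cam("wrist",s1)
# triangulate pin head
pins=[(p1,[487.5,216.8]),(pm,[541.5,266.5])]
f=lambda X:np.r_[tuple((proj(X,p)-u).ravel() for p,u in pins)]
r=least_squares(f,[.51,.2,.085],x_scale=.01); print(r.x,f(r.x))
E
```

```text
blk top corners [[0.4982 0.0928 0.114 ]
 [0.4965 0.1305 0.114 ]
 [0.5353 0.134  0.114 ]
 [0.5371 0.0942 0.114 ]]
base near corners [[0.4866 0.0759 0.02  ]
 [0.4821 0.1444 0.02  ]]
[0.5009 0.2037 0.0824] [ 0.1195 -0.1825 -0.0627  0.0866]
```

jog_arm([
  [[0.07,0,-0.5],[0,0,0]],
  [[0,0,-0.5],[0,0,0]],
  [[0,0,-0.12],[0,0,0]],
  [[0,0,-0.1],[0,0,0]],
  [[0,0,0],[0,0,0]],
])

```text
clock: 5.88
position: [0.5237, 0.1123, 0.2053]
tcp_rot: [-180.0, 0.1, -177.3]
ft_force: [-0.2, -1.3, -3.6]
grip_width: 0.039
grip_force: 63.1
```

jog_arm([
  [[0,0,-0.1],[0,0,0]],
  [[0,0,-0.08],[0,0,0]],
  [[0,0,-0.04],[0,0,0]],
  [[0,0,0],[0,0,0]],
])

```text
clock: 6.38
position: [0.524, 0.1126, 0.1957]
tcp_rot: [-180.0, -0.1, -177.3]
ft_force: [-8.4, -0.8, 12.5]
grip_width: 0.0386
grip_force: 65.3
```

jog_arm([
  [[-0.03,0,0],[0,0,0]],
  [[0,0,-0.03],[0,0,0]],
  [[0,0,0],[0,0,0]],
])

```text
clock: 6.75
position: [0.5234, 0.1126, 0.1956]
tcp_rot: [-180.0, 0.1, -177.3]
ft_force: [-8.3, -0.8, 20.1]
grip_width: 0.0387
grip_force: 66.3
```

jog_arm([
  [[0,0,0],[0,0,0]],
  [[0,0,0],[0,0,0]],
  [[0,0,1],[0,0,0]],
  [[-0.3,-0.3,1],[0,0,0]],
  [[-0.4,0,0.4],[0,0,0]],
  [[0,0,0],[0,0,0]],
  [[0,0,0],[0,0,0]],
], gripper=-0.45)

```text
clock: 7.62
position: [0.4869, 0.0975, 0.3112]
tcp_rot: [180.0, -0.1, -177.3]
ft_force: [-0.4, 0.4, -0.4]
grip_width: 0.0618
grip_force: 0.0
```

```bash
python3 - <<'E'
from h import *
import pickle
s=arm.read_state(); im=arm.snapshot("wrist"); cv2.imwrite("pics/w4.png",im); pickle.dump(s,open("pics/w4.pkl","wb"))
print(s["clock"],s["position"],s["tcp_rot"],s["grip_width"],s["grip_force"])
sd=arm.snapshot("side"); cv2.imwrite("pics/side4.png",sd)
o=np.zeros((480,800,3),np.uint8); o[:,:640]=im; o[:160,640:]=cv2.resize(sd[230:300,255:325],(160,160),interpolation=3)
cv2.imwrite("pics/c4.png",o)
E
```

```text
7.625 [0.4869 0.0975 0.3112] [ 179.9941   -0.0648 -177.2807] 0.06180938855917123 0.0
```

View pics/c4.png

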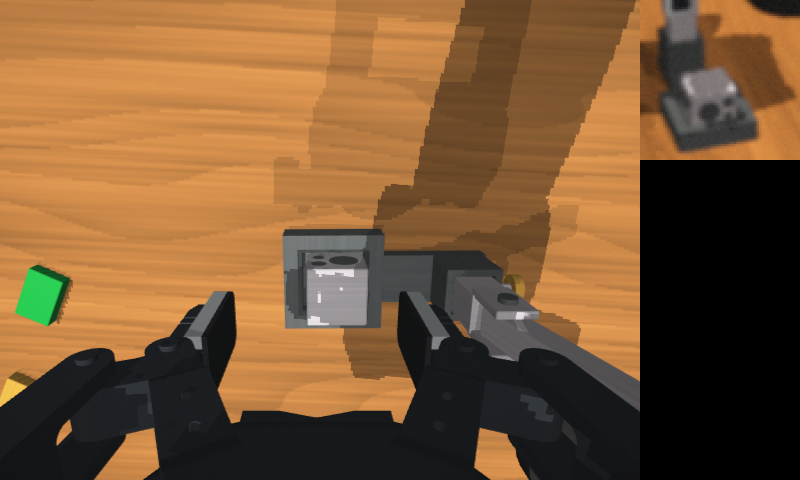

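```bash
python3 - <<'E'
from h import *
import pickle
s=pickle.load(open("pics/w4.pkl","rb")); pm=cam("wrist",s)
b=unproj([[284,235],[383,235],[381,327],[286,327.5]],.02,pm); print("base",b,b.mean(0))
for z in(.044,.05):
  t=unproj([[306,268],[369,268],[368,326],[308,326]],z,pm); print(t,t.mean(0),np.linalg.norm(t-np.roll(t,1,0),axis=1))
print("pin",unproj([[508,297]],.082,pm))
im=cv2.imread("pics/w4.png"); cv2.imwrite("pics/c4b.png",cv2.resize(im[220:340,270:550],(800,343),interpolation=cv2.INTER_NEAREST))
E
```

```text
base [[0.4871 0.0763 0.02  ]
 [0.4839 0.144  0.02  ]
 [0.553  0.1488 0.02  ]
 [0.5566 0.0795 0.02  ]] [0.5202 0.1122 0.02  ]
[[0.502  0.0926 0.044 ]
 [0.5001 0.1326 0.044 ]
 [0.5405 0.1352 0.044 ]
 [0.5424 0.0955 0.044 ]] [0.5213 0.114  0.044 ] [0.0405 0.0401 0.0405 0.0397]
[[0.5    0.0926 0.05  ]
 [0.4981 0.1316 0.05  ]
 [0.5375 0.1342 0.05  ]
 [0.5393 0.0955 0.05  ]] [0.5187 0.1135 0.05  ] [0.0395 0.039  0.0395 0.0387]
pin [[0.5005 0.2035 0.082 ]]
```

View pics/c4b.png

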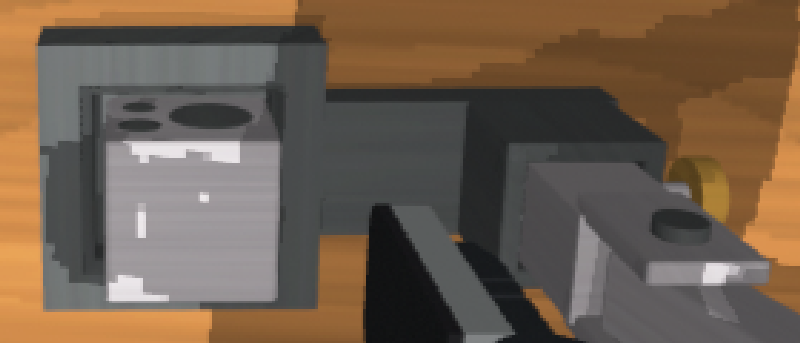

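The crop shows the block sunk into the pocket. Its top measures 40 mm square at z=0.044, so it is seated. The pin head is at about (508.7,299). Next I'll fit the pivot height jointly over the views.

```bash
cat > piv.py <<'E'
from h import *
import pickle
from scipy.optimize import least_squares
o2=lambda a:np.array(a)/4+[325,175]
o4=lambda a:np.array(a)*.35+[270,220]
sq=[[-.035,.035,.02],[.035,.035,.02],[.035,-.035,.02],[-.035,-.035,.02]]
sl=[[.072,.018,.044],[.108,.018,.044],[.072,-.018,.044]]
V=[("w1",sq+sl,np.r_[o2([[25,58],[310,48],[310,323],[38,335]]),o2([[490,130],[643,122],[490,270]])],o2([650,167])),
   ("w3",sq[:2],np.array([[252.5,195.5],[377.5,193]]),np.array([541.5,266.5])),
   ("w4",sq+sl,np.r_[o4([[38,44],[326,43],[317,308],[43,309]]),o4([[508,143],[664,142],[505,285]])],o4([682,226]))]
def W(q,P):
    P=np.atleast_2d(P);c,t=np.cos(q[2]),np.sin(q[2]); return np.c_[q[0]+c*P[:,0]-t*P[:,1],q[1]+t*P[:,0]+c*P[:,1],P[:,2]]
def f(q):
    out=[]
    for i,(n,P,u,pin) in enumerate(V):
        d=q[5+3*i:8+3*i]; pm=cam("wrist",pickle.load(open(f"pics/{n}.pkl","rb")))
        out+=[(proj(W(q,P+[[.09,q[4],q[3]]])+d,pm)-np.r_[u,[pin]]).ravel()/.7,d/.0015]
    return np.concatenate(out)
r=least_squares(f,[.52,.1125,1.62,.083,.015]+[0]*9,x_scale=[.01,.01,.1,.01,.01]+[.001]*9)
J=np.linalg.inv(r.jac.T@r.jac)
print(r.x[:5],np.degrees(r.x[2]),"sd h",J[3,3]**.5); print(r.x[5:]); print(np.round(r.fun*.7,1))
E
python3 piv.py
```

```text
[0.5205 0.1122 1.623  0.0882 0.0159] 92.98953015421033 sd h 0.0006471220661564743
[ 0.0003  0.     -0.0008 -0.0006 -0.0002 -0.0014  0.0003  0.0002 -0.0012]
[ 0.   1.3  0.1  0.  -0.1 -0.4 -0.3 -0.   0.4 -1.1  1.  -1.1 -0.9  1.2
 -0.3  0.2  0.2  0.  -0.4 -0.9 -0.3  0.8  1.4  0.1 -0.7 -0.3 -0.1 -0.7
 -0.2 -0.   0.7 -0.2  0.1 -0.4  0.6 -0.2  0.2 -0.7  1.9 -0.6 -3.2  1.1
 -0.1  0.9  0.2  0.1 -0.5]
```

```bash
python3 - <<'E'
from h import *
import pickle
s=pickle.load(open("pics/w1.pkl","rb")); pm=cam("wrist",s); im=cv2.imread("pics/w1.png"); hsv=cv2.cvtColor(im,cv2.COLOR_BGR2HSV)
for n,l,h in(("green",(45,100,60),(80,255,255)),("purple",(125,80,60),(150,255,255)),("brass",(18,120,130),(32,255,255))):
    for r in rects(cv2.inRange(hsv,l,h),.01,pm): print(n,r)
    m=cv2.inRange(hsv,l,h)
    for c in cv2.findContours(m,0,1)[0]:
        if cv2.contourArea(c)>60: print(unproj(cv2.approxPolyDP(c,4,True)[:,0],.01,pm)[:,:2].round(3).tolist())
E
```

```text
green (array([158.1, 244.7]), array([ 545.4, -104.2]), array([42.3, 27.2]), -23.5)
[[0.523, -0.107], [0.558, -0.125], [0.568, -0.102], [0.531, -0.084]]
purple (array([ 68.6, 353. ]), array([ 671.7, -220.6]), array([48. , 15.6]), -58.7)
[[0.665, -0.197], [0.655, -0.208], [0.685, -0.24], [0.689, -0.234]]
brass (array([138.1, 326.7]), array([ 639.1, -136.2]), array([39.8, 25.6]), -25.3)
brass (array([ 74.6, 244.5]), array([ 545.1, -191.3]), array([39.6, 25.8]), -7.5)
[[0.617, -0.139], [0.651, -0.156], [0.661, -0.133], [0.627, -0.117]]
[[0.524, -0.2], [0.563, -0.206], [0.566, -0.182], [0.527, -0.177]]
```

jog_arm([
  [[0.16,-0.8,0],[0,0,-0.18]],
  [[0.16,-0.82,-0.1],[0,0,-0.18]],
  [[0.17,-0.83,-0.2],[0,0,-0.18]],
  [[0.17,-0.83,-0.3],[0,0,-0.18]],
  [[0.17,-0.83,-0.3],[0,0,-0.18]],
  [[0.17,-0.83,-0.3],[0,0,-0.18]],
  [[0.17,-0.83,0],[0,0,-0.18]],
  [[0,0,0],[0,0,0]],
  [[0,0,0],[0,0,0]],
], gripper=-0.1)

```text
clock: 8.85
position: [0.5452, -0.1906, 0.251]
tcp_rot: [179.9, -0.1, 172.6]
ft_force: [0.4, 0.4, -0.4]
grip_width: 0.0468
grip_force: 0.0
```

```bash
cat > shim.py <<'E'
from h import *
import sys
z=float(sys.argv[1])
s=arm.read_state(); im=arm.snapshot("wrist"); pm=cam("wrist",s)
print(s["clock"],s["position"],s["tcp_rot"],s["grip_width"])
hsv=cv2.cvtColor(im,cv2.COLOR_BGR2HSV)
m=cv2.inRange(hsv,(18,110,110),(32,255,255))
for r in rects(m,z,pm): print(r)
for c in cv2.findContours(m,0,1)[0]:
    if cv2.contourArea(c)>300: a=cv2.approxPolyDP(c,5,True)[:,0]; print(a.tolist(),unproj(a,z,pm)[:,:2].round(4).tolist())
E
python3 shim.py .01
```

```text
8.85 [ 0.5452 -0.1906  0.251 ] [179.9369  -0.1172 172.6424] 0.04675832206553448
(array([132.7, 312.8]), array([ 564.9, -300. ]), array([35.1, 34.8]), -58.5)
(array([312.2, 256.6]), array([ 544.3, -191.8]), array([40.5, 25.8]), -7.4)
(array([63.4, 67.8]), array([ 431.3, -301.2]), array([39.7, 25.8]), 39.5)
[[111, 292], [103, 315], [115, 334], [139, 341], [159, 330], [162, 309], [147, 290], [128, 282]] [[0.55, -0.3091], [0.5634, -0.3175], [0.5763, -0.3137], [0.5826, -0.3007], [0.5771, -0.2873], [0.5642, -0.2825], [0.5515, -0.2883], [0.5453, -0.2979]]
[[290, 223], [291, 291], [334, 291], [334, 223]] [[0.5232, -0.2013], [0.5628, -0.2065], [0.566, -0.182], [0.5264, -0.1773]]
[[44, 19], [16, 59], [83, 116], [111, 78]] [[0.4086, -0.3042], [0.424, -0.3233], [0.4543, -0.298], [0.4385, -0.2791]]
```

jog_arm([
  [[-0.02,-0.02,-0.8],[0,0,0]],
  [[0,0,-0.5],[0,0,0]],
  [[0,0,-0.18],[0,0,0]],
  [[0,0,0],[0,0,0]],
])

```text
clock: 9.4
position: [0.5444, -0.1913, 0.1781]
tcp_rot: [180.0, -0.0, 172.7]
ft_force: [-0.2, -0.0, 0.2]
grip_width: 0.0472
grip_force: 0.0
```

jog_arm([
  [[0,0,0],[0,0,0]],
  [[0,0,0],[0,0,0]],
  [[0,0,0],[0,0,0]],
  [[0,0,0],[0,0,0]],
], gripper=1, squeeze=30)

```text
clock: 9.9
position: [0.5451, -0.1923, 0.1797]
tcp_rot: [-180.0, 0.1, 172.6]
ft_force: [-0.5, 1.4, 5.9]
grip_width: 0.0245
grip_force: 30.0
```

jog_arm([
  [[0,0,0],[0,0,0]],
  [[0,0,-0.1],[0,0,0]],
  [[0,0,0],[0,0,0]],
], gripper=-0.1)

```text
clock: 10.28
position: [0.5439, -0.1918, 0.1723]
tcp_rot: [180.0, -0.1, 172.6]
ft_force: [-0.4, 0.5, 0.8]
grip_width: 0.0465
grip_force: 0.0
```

jog_arm([
  [[0,0,0],[0,0,0]],
  [[0,0,0],[0,0,0]],
  [[0,0,0],[0,0,0]],
  [[0,0,0],[0,0,0]],
], gripper=1)

```text
clock: 10.78
position: [0.5446, -0.1921, 0.1735]
tcp_rot: [-180.0, 0.0, 172.6]
ft_force: [0.4, -0.5, 1.8]
grip_width: 0.0252
grip_force: 31.4
```

jog_arm([
  [[0,0,0.6],[0,0,0]],
  [[0,0,1.0],[0,0,0]],
  [[-0.06,0.8,0.2],[0,0,0.18]],
  [[-0.06,0.88,0],[0,0,0.18]],
  [[-0.07,0.88,0],[0,0,0.18]],
  [[-0.07,0.88,0],[0,0,0.18]],
  [[-0.07,0.88,0],[0,0,0.19]],
  [[-0.07,0.88,0],[0,0,0.19]],
  [[-0.07,0.9,0],[0,0,0.19]],
  [[0,0,-0.3],[0,0,0]],
  [[0,0,0],[0,0,0]],
  [[0,0,0],[0,0,0]],
])

```text
clock: 12.28
position: [0.521, 0.1121, 0.2479]
tcp_rot: [-180.0, -0.0, -177.1]
ft_force: [0.6, 0.2, -2.0]
grip_width: 0.025
grip_force: 30.6
```

```bash
python3 shim.py .084; python3 -c "
from h import *
im=arm.snapshot('wrist');cv2.imwrite('pics/w5.png',im)"
```

```text
12.275 [0.521  0.1121 0.2479] [-179.9947   -0.0405 -177.1277] 0.025032534200720977
(array([316.1, 316.7]), array([520.7, 112.8]), array([42.1, 25.7]), 2.9)
(array([566.8, 261.1]), array([494., 201.]), array([10.3,  3.8]), 36.8)
[[284, 265], [284, 368], [348, 369], [349, 266]] [[0.5002, 0.1002], [0.5418, 0.1014], [0.5411, 0.126], [0.4994, 0.1235]]
```

jog_arm([
  [[0,0.02,-0.35],[0,0,0]],
  [[0,0,-0.15],[0,0,0]],
  [[0,0,-0.06],[0,0,0]],
  [[0,0,0],[0,0,0]],
])

```text
clock: 12.88
position: [0.5208, 0.114, 0.2198]
tcp_rot: [-180.0, -0.0, -177.0]
ft_force: [0.3, -0.0, -0.8]
grip_width: 0.0253
grip_force: 30.6
```

jog_arm([
  [[0,0,-0.03],[0,0,0]],
  [[0,0,-0.02],[0,0,0]],
  [[0,0,0],[0,0,0]],
])

```text
clock: 13.25
position: [0.5209, 0.114, 0.2178]
tcp_rot: [-180.0, 0.0, -177.0]
ft_force: [0.4, -0.1, -1.1]
grip_width: 0.025
grip_force: 30.6
```

jog_arm([
  [[0,0,-0.02],[0,0,0]],
  [[0,0,0],[0,0,0]],
])

```text
clock: 13.5
position: [0.5211, 0.114, 0.2174]
tcp_rot: [-180.0, -0.0, -177.0]
ft_force: [-2.5, -0.6, 5.8]
grip_width: 0.0252
grip_force: 32.1
```

jog_arm([
  [[0,0,0],[0,0,0]],
  [[0,0,0],[0,0,0]],
  [[0,0,0.6],[0,0,0]],
  [[-0.2,0,0.9],[0,0,0]],
  [[-0.2,0,0],[0,0,0]],
  [[0,0,0],[0,0,0]],
  [[0,0,0],[0,0,0]],
], gripper=-0.1)

```text
clock: 14.38
position: [0.5005, 0.114, 0.2903]
tcp_rot: [180.0, -0.1, -177.0]
ft_force: [-0.6, 0.3, 0.3]
grip_width: 0.0466
grip_force: 0.0
```

```bash
python3 shim.py .054;  python3 -c "
from h import *
im=arm.snapshot('wrist');cv2.imwrite('pics/w6.png',im)"
```

```text
14.375 [0.5005 0.114  0.2903] [ 179.9941   -0.132  -177.0447] 0.046619659396303616
(array([513.4, 277.1]), array([504.9, 225. ]), array([15.3,  5.9]), 19.2)
(array([314.5, 294.2]), array([520.8, 114.9]), array([41.7, 25.6]), 2.9)
[[294, 260], [293, 328], [335, 329], [336, 261]] [[0.5005, 0.1025], [0.5416, 0.1035], [0.541, 0.1277], [0.4999, 0.1256]]
```

jog_arm([
  [[0.39,-0.71,0],[0,0,-0.5]],
  [[0.39,-0.71,0],[0,0,-0.5]],
  [[0.4,-0.72,0],[0,0,-0.5]],
  [[0.4,-0.72,0],[0,0,-0.5]],
  [[0.4,-0.72,-0.2],[0,0,-0.5]],
  [[0.4,-0.72,-0.3],[0,0,-0.5]],
  [[0.39,-0.71,-0.3],[0,0,-0.53]],
  [[0,0,0],[0,0,0]],
  [[0,0,0],[0,0,0]],
])

```text
clock: 15.6
position: [0.6392, -0.1361, 0.2509]
tcp_rot: [180.0, -0.1, 154.7]
ft_force: [0.2, 0.3, -0.2]
grip_width: 0.0465
grip_force: 0.0
```

```bash
python3 shim.py .01
```

```text
15.6 [ 0.6392 -0.1361  0.2509] [179.9913  -0.0917 154.7418] 0.04651857027100655
(array([615.1, 384.2]), array([790.8,  -6.5]), array([34.4, 14.8]), 79.3)
(array([ 11.7, 266.7]), array([ 571.2, -292.1]), array([34.6, 15.6]), -37.0)
(array([314.5, 258.3]), array([ 639.2, -136.6]), array([39.4, 25.7]), -25.3)
[[639, 370], [582, 384], [602, 397], [639, 389]] [[0.7873, 0.0116], [0.782, -0.0224], [0.7963, -0.0136], [0.8005, 0.0085]]
[[0, 236], [0, 293], [24, 284], [27, 262]] [[0.5528, -0.288], [0.5803, -0.3087], [0.5817, -0.2929], [0.5716, -0.2835]]
[[292, 225], [293, 292], [336, 292], [337, 226]] [[0.6161, -0.1393], [0.6517, -0.1562], [0.6623, -0.1338], [0.6272, -0.1172]]
```

Aligned. Descend to about 0.1725 and grip.

jog_arm([
  [[0,0,-0.8],[0,0,0]],
  [[0,0,-0.55],[0,0,0]],
  [[0,0,-0.2],[0,0,0]],
  [[0,0,0],[0,0,0]],
])

```text
clock: 16.15
position: [0.6394, -0.1358, 0.1744]
tcp_rot: [-180.0, -0.0, 154.8]
ft_force: [-0.4, -0.3, -0.5]
grip_width: 0.047
grip_force: 0.0
```

jog_arm([
  [[0,0,0],[0,0,0]],
  [[0,0,0],[0,0,0]],
  [[0,0,0],[0,0,0]],
  [[0,0,0],[0,0,0]],
], gripper=1)

```text
clock: 16.65
position: [0.6403, -0.1367, 0.1762]
tcp_rot: [180.0, 0.2, 154.7]
ft_force: [-2.2, 1.4, 5.4]
grip_width: 0.0251
grip_force: 30.2
```

jog_arm([
  [[0,0,0.6],[0,0,0]],
  [[0,0,1.0],[0,0,0]],
  [[-0.34,0.71,0.2],[0,0,0.5]],
  [[-0.34,0.71,0],[0,0,0.5]],
  [[-0.34,0.72,0],[0,0,0.5]],
  [[-0.34,0.72,0],[0,0,0.5]],
  [[-0.34,0.72,0],[0,0,0.5]],
  [[-0.34,0.72,0],[0,0,0.5]],
  [[-0.34,0.72,0],[0,0,0.53]],
  [[0,0,-0.2],[0,0,0]],
  [[0,0,0],[0,0,0]],
  [[0,0,0],[0,0,0]],
])

```text
clock: 18.15
position: [0.5209, 0.1136, 0.2542]
tcp_rot: [-180.0, 0.0, -177.1]
ft_force: [0.0, -0.7, -0.6]
grip_width: 0.0249
grip_force: 29.8
```

```bash
python3 shim.py .087
```

```text
18.15 [0.5209 0.1136 0.2542] [-179.9919    0.0128 -177.1339] 0.02491728669773077
(array([556.1, 257.2]), array([493.9, 200.5]), array([9.4, 4. ]), 33.3)
(array([316.2, 302. ]), array([516.1, 114. ]), array([48.7, 25.9]), 2.9)
[[291, 241], [282, 264], [284, 359], [348, 361], [351, 267], [347, 260], [335, 261], [345, 258], [344, 243]] [[0.4922, 0.1039], [0.5011, 0.1009], [0.5401, 0.1027], [0.5398, 0.1278], [0.501, 0.1261], [0.4984, 0.1245], [0.499, 0.1201], [0.4976, 0.1237], [0.492, 0.123]]
```

jog_arm([
  [[0,0,-0.25],[0,0,0]],
  [[0,0,-0.13],[0,0,0]],
  [[0,0,-0.04],[0,0,0]],
  [[0,0,0],[0,0,0]],
])

```text
clock: 18.7
position: [0.5204, 0.1145, 0.2329]
tcp_rot: [-180.0, -0.0, -177.0]
ft_force: [0.6, 0.8, -1.2]
grip_width: 0.0253
grip_force: 29.8
```

jog_arm([
  [[0,0,-0.03],[0,0,0]],
  [[0,0,0],[0,0,0]],
])

```text
clock: 18.95
position: [0.5205, 0.1145, 0.2318]
tcp_rot: [-180.0, 0.0, -177.0]
ft_force: [0.4, -0.2, -0.5]
grip_width: 0.0251
grip_force: 29.8
```

jog_arm([
  [[0,0,-0.03],[0,0,0]],
  [[0,0,0],[0,0,0]],
])

```text
clock: 19.2
position: [0.5204, 0.1145, 0.2302]
tcp_rot: [-180.0, 0.0, -177.0]
ft_force: [-1.1, 0.1, -1.5]
grip_width: 0.0249
grip_force: 29.8
```

jog_arm([
  [[0,0,-0.03],[0,0,0]],
  [[0,0,0],[0,0,0]],
])

```text
clock: 19.45
position: [0.5208, 0.1146, 0.2301]
tcp_rot: [-180.0, -0.0, -177.0]
ft_force: [-4.8, -1.3, 10.2]
grip_width: 0.0247
grip_force: 31.0
```

jog_arm([
  [[0,0,0],[0,0,0]],
  [[0,0,0],[0,0,0]],
  [[0,0,0.6],[0,0,0]],
  [[-0.2,0,0.9],[0,0,0]],
  [[-0.2,-0.2,0.4],[0,0,0]],
  [[0,0,0],[0,0,0]],
  [[0,0,0],[0,0,0]],
], gripper=-0.1)

```text
clock: 20.32
position: [0.5002, 0.1046, 0.3225]
tcp_rot: [180.0, -0.1, -177.1]
ft_force: [-0.5, -0.7, -0.5]
grip_width: 0.0467
grip_force: 0.0
```

```bash
python3 shim.py .064;  python3 -c "
from h import *
import pickle
pickle.dump(arm.read_state(),open('pics/w7.pkl','wb'))
im=arm.snapshot('wrist');cv2.imwrite('pics/w7.png',im);cv2.imwrite('pics/side7.png',arm.snapshot('side'))"
```

```text
20.325 [0.5002 0.1046 0.3225] [ 179.9837   -0.0984 -177.0539] 0.0467448160180057
(array([504. , 260.8]), array([501.8, 220.2]), array([12.5,  5.4]), 18.5)
(array([330.4, 278.1]), array([518.3, 115.4]), array([41.9, 25.7]), 2.9)
[[311, 246], [311, 310], [350, 310], [350, 248]] [[0.498, 0.1022], [0.5399, 0.1042], [0.5386, 0.1287], [0.4981, 0.1258]]
```

View pics/w7.png

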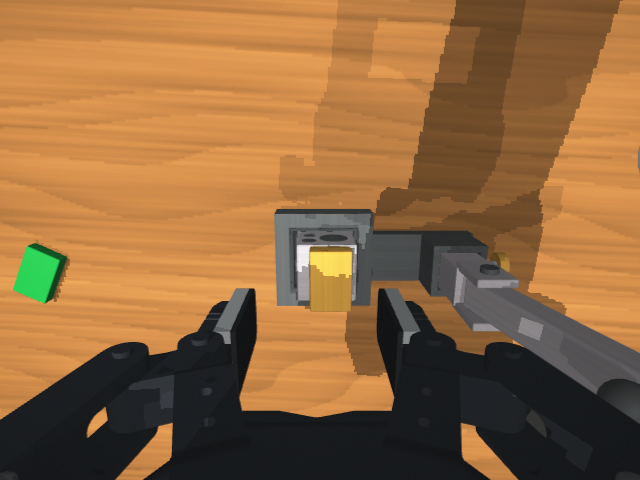

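The picture shows two shims stacked centrally on the block at (331,278), with the lever still leaning back. Next I'll close the gripper, go up and over, and come down behind the lever.

jog_arm([
  [[0,0,0.9],[0,0,0]],
  [[0,0,0.95],[0,0,0]],
  [[0.06,0,0.9],[0,0,0]],
  [[0.05,0.7,0],[0,0,0]],
  [[0.05,0.9,0],[0,0,0]],
  [[0.05,0.9,0],[0,0,0]],
  [[0.05,0.9,0],[0,0,0]],
  [[0,0.9,0],[0,0,0]],
  [[0,0,-0.6],[0,0,0]],
  [[0,0,-0.7],[0,0,0]],
  [[0,0,0],[0,0,0]],
  [[0,0,0],[0,0,0]],
], gripper=1)

```text
clock: 21.98
position: [0.5138, 0.3196, 0.3971]
tcp_rot: [180.0, 0.1, -177.0]
ft_force: [-0.4, 0.6, -0.5]
grip_width: 0.0002
grip_force: 0.0
```

jog_arm([
  [[0,-0.5,0],[0,0,0]],
  [[0,-0.5,-0.04],[0,0,0]],
  [[0,-0.5,-0.04],[0,0,0]],
  [[0,-0.4,0],[0,0,0]],
  [[0,-0.35,-0.02],[0,0,0]],
  [[0.01,-0.35,-0.03],[0,0,0]],
  [[0.01,-0.33,-0.1],[0,0,0]],
  [[0.01,-0.33,-0.13],[0,0,0]],
  [[0,0,0],[0,0,0]],
])

```text
clock: 23.1
position: [0.5147, 0.1553, 0.3769]
tcp_rot: [-180.0, -0.2, -177.1]
ft_force: [0.6, 0.9, -1.0]
grip_width: 0.0005
grip_force: 0.0
```

```bash
python3 -c "
from h import *
a=arm.snapshot('side');b=arm.snapshot('wrist')
o=np.zeros((300,800,3),np.uint8);o[:,:400]=cv2.resize(a[60:300,160:480],(400,300));o[:,400:]=cv2.resize(b,(400,300));cv2.imwrite('pics/c8.png',o)"
```

```text
(no output)
```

View pics/c8.png

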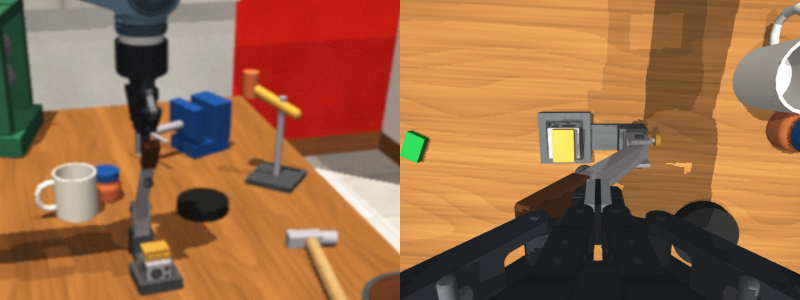

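The crop shows the lever about half-way over with the closed fingers behind it. I'll follow the arc down.

jog_arm([
  [[0.02,-0.28,-0.16],[0,0,0]],
  [[0.02,-0.28,-0.19],[0,0,0]],
  [[0.02,-0.28,-0.22],[0,0,0]],
  [[0.02,-0.27,-0.27],[0,0,0]],
  [[0.02,-0.25,-0.29],[0,0,0]],
  [[0.02,-0.2,-0.33],[0,0,0]],
  [[0.02,-0.11,-0.24],[0,0,0]],
  [[0.02,-0.07,-0.2],[0,0,0]],
  [[0,0,0],[0,0,0]],
])

```text
clock: 24.32
position: [0.5227, 0.0694, 0.2822]
tcp_rot: [180.0, -0.1, -177.0]
ft_force: [-0.4, 0.6, 1.0]
grip_width: 0.0001
grip_force: 0.0
```

jog_arm([
  [[0,-0.02,-0.1],[0,0,0]],
  [[0,-0.02,-0.08],[0,0,0]],
  [[0,0,-0.04],[0,0,0]],
  [[0,0,0],[0,0,0]],
])

```text
clock: 24.82
position: [0.5228, 0.0675, 0.2721]
tcp_rot: [-180.0, -0.0, -177.0]
ft_force: [0.3, 1.2, 0.2]
grip_width: 0.0
grip_force: 0.0
```

jog_arm([
  [[0,0,-0.05],[0,0,0]],
  [[0,0,-0.04],[0,0,0]],
  [[0,0,0],[0,0,0]],
])

```text
clock: 25.2
position: [0.5228, 0.0675, 0.2675]
tcp_rot: [180.0, -0.0, -177.0]
ft_force: [0.2, 0.4, -0.1]
grip_width: -0.0001
grip_force: 0.0
```

jog_arm([
  [[0,0,-0.04],[0,0,0]],
  [[0,0,-0.02],[0,0,0]],
  [[0,0,0],[0,0,0]],
])

```text
clock: 25.58
position: [0.5231, 0.0675, 0.2658]
tcp_rot: [-180.0, -0.0, -177.0]
ft_force: [-3.9, -1.0, 9.6]
grip_width: -0.0001
grip_force: 4.3
```

jog_arm([
  [[0,0,-0.02],[0,0,0]],
  [[0,0,0],[0,0,0]],
  [[0,0,0],[0,0,0]],
  [[0,0,0],[0,0,0]],
])

```text
clock: 26.08
position: [0.5232, 0.0676, 0.2655]
tcp_rot: [-180.0, -0.0, -177.0]
ft_force: [-7.2, -0.4, 13.3]
grip_width: 0.0001
grip_force: 6.9
```

```bash
python3 - <<'E'
from h import *
a=cv2.imread("pics/side7.png"); b=arm.snapshot("side"); cv2.imwrite("pics/side9.png",b); pm=cam("side")
for im in(a,b):
    m=cv2.inRange(cv2.cvtColor(im,cv2.COLOR_BGR2HSV),(18,120,110),(32,255,255)); m[:230]=0;m[300:]=0;m[:,:250]=0;m[:,325:]=0
    ys,xs=np.nonzero(m); print(len(xs),xs.min(),xs.max(),ys.min(),ys.max(),xs.mean(),ys.mean())
s=arm.read_state();print(s["clock"],s["ft_force"],s["position"],s["dq"])
E
```

```text
202 272 294 253 267 282.2029702970297 259.8267326732673
46 274 283 256 267 278.5869565217391 262.4782608695652
26.125 [-6.0951 -0.7144 13.5417] [0.5232 0.0676 0.2655] [ 0.0151 -0.0845 -0.0186 -0.0083 -0.0296 -0.0561]
```

```bash
python3 shim.py .064
```

```text
26.125 [0.5232 0.0676 0.2655] [-179.9887   -0.046  -177.0175] -0.00011742146302532735
(array([625.4, 248.9]), array([499.5, 207.7]), array([10.5,  3.8]), -87.1)
(array([419.1, 255.4]), array([507.5, 114.4]), array([25.8, 18.5]), -87.1)
[[392, 236], [391, 275], [445, 275], [446, 240]] [[0.4989, 0.1011], [0.5174, 0.1025], [0.5161, 0.1274], [0.4995, 0.1256]]
```

```bash
python3 -c "
from plant import arm
print(arm.sign_off())"
```

```text
the job is handed in; nothing more can be done
None
```

I handed the job in at about 26 s: the block is in the pocket, two shims are stacked on it, and the gripper holds the lever down at about 13 N. The lever's angle was inferred, not seen directly (about -0.02 rad, within the 4° limit), and `sign_off` gave no verdict.

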